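Put the matching lids on the tubs of chopped vegetables

ROBOT

A 6-joint arm with a two-finger parallel gripper is mounted at the origin on the work surface. World frame = base frame: x ahead of the robot, y to its left, z up, the work surface at z = 0. Lengths are in mm, angles in rad, forces in N, time in s.
With the tool pointing down it reaches from about 375 to 900 mm from the base axis. Payload 3.1 kg.
Tool frame: the origin (TCP) lies at the very end of the fingers, on their centre line; the grasp point (between the pads) lies 19 mm behind it (robot.hold_point_z is the distance from the TCP to the grasp point, in mm); z points along the fingers, y is the direction in which the jaws open and shut (so a half turn about z gives the same grasp; the last joint's range is limited). The gripper opens to 87 mm and grips with 3 to 60 N. Pads are 19 mm wide; open, the fingers measure 117 mm over their backs; the gripper's body (75 mm by 190 mm) begins 51 mm behind the grasp point.
Start: joints at [-1.462, 0.527, 1.433, -0, 1.181, -0.178], TCP at [177.426, -599.264, 222.548] pointing down, gripper open.
Joint ranges: [-3.08, 3.08], [-0.75, 2.2], [0.22, 2.44], [-1.43, 4.57], [0, 2.65], [-2.85, 2.85]. Speed limits (rad/s): [2.79, 2.79, 3.14, 3.14, 3.14, 3.14].

INTERFACE

Orientations are given as a rotation vector (axis times angle).
In Python, from plant import robot gives the robot as it stands.
- The arm moves only by the shell command python3 -m creep 'ROWS' [FORCE]. ROWS is JSON, a list of rows, each a list of 5 numbers: the closure, from 0 (fully open) to 1 (shut), then the shift along the world's x, y, z each as a share of 0.025 m, from -1 to 1, then the turn about the world's z as a share of 45 degrees, from -1 to 1. A call has 1 to 20 rows; each row shifts and turns the pose as measured when the row begins; what a row does not reach is not made up. A row lasts 1/12 s, in which the tool goes at most 41.7 mm and 7.16 degrees, less where a joint would pass 70% of its speed; a pose out of reach is approached as far as the arm can. A call with a number of a shift or a turn outside -1 to 1 is refused whole. A call with a gripper value outside its range is refused whole. The fingers move at their own pace and stop on an object; FORCE is the grip in N (left out, the last holds). Time passes only in rows, so rows that do not move let the fingers close. It gives the time, the measured TCP pose, the force and the opening at its end, in the units of the state.
- robot.get_state(): the state, without advancing time (a new reading comes with each control period).
- robot.grab_frame(name): name is "side" or "top"; returns a dict with "image" (480x640x3 uint8, red, green, blue), "range_z" (480x640 float32, mm along the optical axis (not along the pixel's ray), 0 where there is no reading), "fx", "fy", "cx", "cy" (pixels), "rvec" (rotation vector, rad) and "tvec" (3), from world to camera coordinates, as OpenCV has them. Camera axes: x right, y down, z forward; pixel columns grow to the right and rows downward; lengths in mm; the calibration is good to about 2 mm. A picture is of the moment at which its call begins.
- robot.hand_in(): hands the job in, once; it reports no verdict.
Trained networks look in a picture, given as the dict that the camera call returned (one of the last four; its "shot" number tells which), for a name from the list of things; names that differ only in an ending like _2 or _b are one class to them, and where a whole thing is asked for, a point or a joint stands for the part that bears it (a point fixed in the world has none). Each returns a list of dicts, best first, with "p" (0 to 1); they miss things now and then, are a little off and sometimes report something else, mostly with a low value. They report only what shows in the picture. A call takes as long as a camera call. They do not tell look-alikes from the thing itself.
- robot.cut_out(query, picture): "region" (480x640 bool, what is visible of it).
- robot.place_of(query, picture): "at" ([x, y, z] in mm, in the coordinates of the camera as it stood for that picture, good to about 4 mm: a listed point, or the origin of a listed thing).
The state is a dict: "time_s": time; "joint_positions": joint angles; "qvel": joint speeds; "effort": joint torques, N m; "tcp_pos": TCP position; "tcp_rot": TCP orientation; "ft_force": force on the tool from outside, world axes, zero at the start; "ft_torque": the same for the moment, N m; "gripper_width": opening from 0.0 (shut) to 1.0 (fully open).
Only numpy, scipy, OpenCV 4.12 (cv2) and the standard library are available. Lean on these libraries where they do the work, as an engineer would, in place of code of your own. Each camera call takes 0.05 s, during which the arm holds its last target.

TASK

The chopping is done: close the four tubs of vegetables, each with the lid that fits it, so that every lid sits down flat in its mouth all round. The tubs stay standing where they are, and the dicer and the whole pepper are left alone.

Things in the scene. Friction and masses are not known exactly. Their poses are not given: they have to be found in the camera images.
- tub_small_round: White plastic food tub, open, loose on the table, filled with chopped onion: round, mouth 80 mm across inside (88 mm over the walls), 80 mm high with a small rolled rim; the food ends 20 mm or so below the rim. Walls 4 mm, 0.4 to 1 kg. Origin at the centre of its underside, z up.
- tub_large_round: White plastic food tub, open, loose on the table, filled with mixed chopped peppers: round, mouth 116 mm across inside (124 mm over the walls), 70 mm high with a small rolled rim; the food ends 20 mm or so below the rim. Walls 4 mm, 0.4 to 1 kg. Origin at the centre of its underside, z up.
- tub_square: White plastic food tub, open, loose on the table, filled with diced carrot: square, mouth 96 x 96 mm inside (104 mm over the walls), sides along its x and y axes, 75 mm high with a small rolled rim; the food ends 20 mm or so below the rim. Walls 4 mm, 0.4 to 1 kg. Origin at the centre of its underside, z up.
- tub_oblong: White plastic food tub, open, loose on the table, filled with chopped green pepper: oblong, mouth 140 mm (along its x axis) x 84 mm (along y) inside (148 x 92 mm over the walls), 60 mm high with a small rolled rim; the food ends 20 mm or so below the rim. Walls 4 mm, 0.4 to 1 kg. Origin at the centre of its underside, z up.
- lid_small_round: White lid, lying right way up, under 0.15 kg. Flange round, 98 mm across; plug below 66 mm across (60 mm at its foot); it drops 8 mm into the mouth, 7 mm spare each side. Flange top 12 mm above origin; on its middle a grey round knob, 26 mm across, 32 mm high. Origin: centre of underside, z up. Seated: origin 72 mm above the tub's.
- lid_large_round: White lid, lying right way up, under 0.15 kg. Flange round, 134 mm across; plug below 102 mm across (96 mm at its foot); it drops 8 mm into the mouth, 7 mm spare each side. Flange top 12 mm above origin; on its middle a grey round knob, 26 mm across, 32 mm high. Origin: centre of underside, z up. Seated: origin 62 mm above the tub's.
- lid_square: White lid, lying right way up, under 0.15 kg. Flange square, 114 x 114 mm, sides along x and y; plug below 82 x 82 mm (76 mm at its foot); it drops 8 mm into the mouth, 7 mm spare each side. Flange top 12 mm above origin; on its middle a grey grip bar 56 mm long (x), 18 mm wide (y), 32 mm high. Origin: centre of underside, z up. Seated: origin 67 mm above the tub's. Fits any quarter turn.
- lid_oblong: White lid, lying right way up, under 0.15 kg. Flange oblong, 158 (x) x 102 (y) mm; plug below 126 x 70 mm (120 x 64 mm at its foot); it drops 8 mm into the mouth, 7 mm spare each side. Flange top 12 mm above origin; on its middle a grey grip bar 56 mm long (x), 18 mm wide (y), 32 mm high. Origin: centre of underside, z up. Seated: origin 52 mm above the tub's. Fits either half turn.
- dicer: Bystander: green-framed hand dicer with a steel grid, lying flat, 100 x 200 x 30 mm (x, y, z), loose. Origin at the centre of its underside.
- pepper: Bystander: whole red bell pepper standing on its foot, about 80 mm across and 90 mm high with the stalk, loose. Origin under its centre.
Mind the look-alikes: they are no part of the job. Leave any red look-alike of the lid_large_round alone.

How it is judged:
By the outcome, as a careful person would: the job done as asked, in the order asked, and still so for the second after the job is handed in, with the robot touching nothing.
It also fails if it takes over 112 s, if anything falls off the work surface, if the arm or the gripper's body presses on something with over 40 N, if the wrist force passes 120 N, or if a joint passes its speed limit or range.

## Working session

There is one attempt and no reset: what is moved stays moved. The work goes in short steps, Python scripts to look and compute and a shell command to move; the robot and the scene stay as the last step left them, time stands still between calls to the robot, and variables do not carry over. Pictures are saved under pics/ and viewed, and the job is handed in when it is done.

```bash
ls; mkdir -p pics; cat > h.py <<'E'
import numpy as np, cv2
from plant import robot
def save(f,n): cv2.imwrite('pics/'+n+'.png', cv2.cvtColor(f['image'],cv2.COLOR_RGB2BGR))
def RT(f):
    R,_=cv2.Rodrigues(np.array(f['rvec'],float)); return R,np.array(f['tvec'],float).reshape(3)
def c2w(f,p):
    R,t=RT(f); return (np.asarray(p,float)-t)@R
def cloud(f):
    z=f['range_z'].astype(float); v,u=np.mgrid[0:480,0:640]
    P=np.stack([(u-f['cx'])/f['fx']*z,(v-f['cy'])/f['fy']*z,z],-1)
    return c2w(f,P.reshape(-1,3)).reshape(480,640,3), z>0
E
python3 - <<'E'
from h import *
for n in ['top','side']:
    f=robot.grab_frame(n); save(f,n+'0'); np.savez('f_'+n+'0.npz',**{k:v for k,v in f.items()})
    R,t=RT(f); print(n,f['shot'],'cam at',(-R.T@t).round(),f['fx'])
    for q in ['tub_small_round','tub_large_round','tub_square','tub_oblong','lid_small_round','lid_large_round','lid_square','lid_oblong','dicer','pepper']:
        r=robot.place_of(q,f)
        print(q,[(round(d['p'],2),c2w(f,d['at']).round(0).tolist()) for d in r[:4]])
print(robot.get_state())
E
```

```text
pics
top 1 cam at [ 509.   27. 1332.] 496.5361205825376
tub_small_round [(0.8, [520.0, 464.0, -4.0])]
tub_large_round [(0.87, [695.0, 17.0, 2.0])]
tub_square [(0.85, [463.0, -18.0, 1.0]), (0.52, [517.0, 464.0, -3.0])]
tub_oblong [(0.49, [522.0, 459.0, -2.0])]
lid_small_round [(0.94, [383.0, -244.0, 4.0])]
lid_large_round [(0.96, [836.0, -189.0, -0.0]), (0.92, [636.0, -238.0, 1.0]), (0.6, [684.0, -432.0, 0.0])]
lid_square [(0.92, [385.0, 265.0, 2.0])]
lid_oblong [(0.74, [522.0, -441.0, 1.0])]
dicer [(0.77, [339.0, 473.0, -2.0])]
pepper [(0.67, [795.0, 94.0, 4.0])]
side 2 cam at [  82.  865. 1074.] 548.9372649933732
tub_small_round [(0.8, [515.0, 457.0, 1.0])]
tub_large_round [(0.71, [380.0, -239.0, 4.0]), (0.61, [692.0, 9.0, 3.0])]
tub_square [(0.83, [458.0, -21.0, 1.0])]
tub_oblong [(0.88, [641.0, 253.0, -0.0])]
lid_small_round [(0.74, [518.0, 457.0, 1.0]), (0.55, [382.0, -242.0, 6.0])]
lid_large_round [(0.73, [835.0, -194.0, 0.0]), (0.58, [685.0, -437.0, 1.0])]
lid_square [(0.62, [459.0, -21.0, 1.0]), (0.58, [385.0, 260.0, 2.0])]
lid_oblong [(0.73, [526.0, -444.0, 2.0]), (0.45, [516.0, 459.0, -1.0])]
dicer [(0.72, [341.0, 468.0, 2.0])]
pepper [(0.59, [797.0, 96.0, 2.0])]
{'time_s': 1.1, 'joint_positions': array([-1.46150763e+00,  5.27505401e-01,  1.43269911e+00, -4.40297995e-06,
        1.18140703e+00, -1.78515227e-01]), 'qvel': array([-3.60255783e-04,  7.67491318e-04,  6.54000526e-05,  3.52329995e-04,
        2.11118373e-03,  3.77767098e-04]), 'effort': array([-1.40769371e-03, -4.40034342e+01, -1.76985347e+01,  6.32724725e-02,
        5.04735683e-02, -2.19115367e-05]), 'tcp_pos': array([ 177.41963748, -599.26309962,  222.54536061]), 'tcp_rot': array([-3.10910185e+00, -4.50522560e-01,  5.36787016e-06]), 'ft_force': array([-0.28147645,  0.34827461, -0.76947818]), 'ft_torque': array([ 0.04882771, -0.01332011,  0.01411492]), 'gripper_width': 1.0024124090841493}
```

View pics/top0.png

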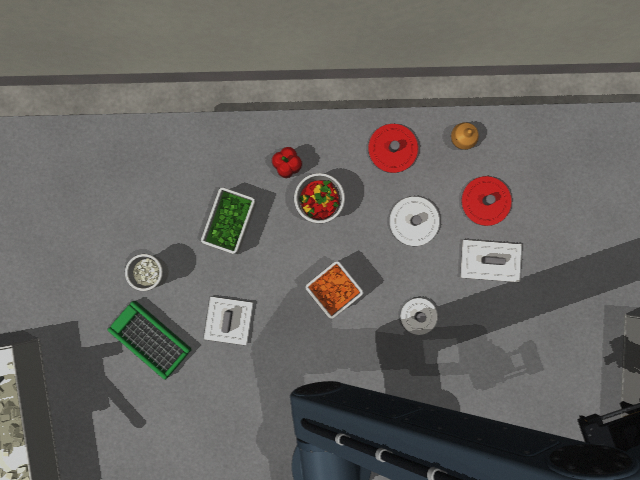

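View pics/side0.png

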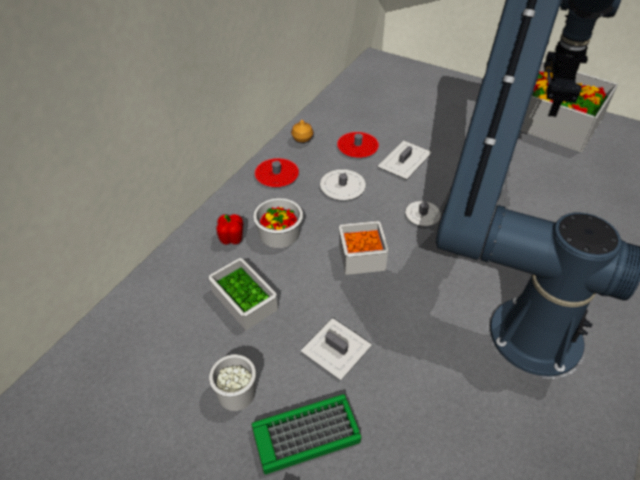

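Top view: the lids are the large round at (414,221), small round at (419,316), square at (228,320) and oblong at (491,260). The tubs are at (320,198) large round, (145,271) small round, (334,290) square and (228,220) oblong. The red look-alikes at (394,148) and (487,201), the onion, the pepper and the dicer stay untouched. Next I measure with the depth data.

```bash
cat > meas.py <<'E'
from h import *
from scipy.optimize import least_squares
TUB={'tub_small_round':('c',88,80),'tub_large_round':('c',124,70),'tub_square':('r',104,104,75),'tub_oblong':('r',148,92,60)}
LID={'lid_small_round':('c',98,12),'lid_large_round':('c',134,12),'lid_square':('r',114,114,12),'lid_oblong':('r',158,102,12)}
def fitshape(P,sh):
    P=P.astype(np.float32)
    if sh[0]=='c':
        h=cv2.convexHull(P)[:,0]
        r=least_squares(lambda x:np.hypot(h[:,0]-x[0],h[:,1]-x[1])-x[2],[*h.mean(0),sh[1]/2]).x
        return r[:2].round(1),(2*r[2]).round(1),None
    (c,s,a)=cv2.minAreaRect(P)
    if s[0]<s[1]: s=(s[1],s[0]); a+=90
    return np.round(c,1),np.round(s,1),round(((a+90)%180)-90,1)
def near(W,ok,c,R,lo,hi):
    m=ok&(np.hypot(W[...,0]-c[0],W[...,1]-c[1])<R)&(W[...,2]>lo)&(W[...,2]<hi)
    # keep largest connected
    n,l,st,_=cv2.connectedComponentsWithStats(m.astype(np.uint8),connectivity=8)
    if n>1: m=l==1+np.argmax(st[1:,4])
    return W[m],m
E
python3 - <<'E'
from meas import *
C={'tub_small_round':(518,460),'tub_large_round':(694,14),'tub_square':(460,-20),'tub_oblong':(641,253),'lid_small_round':(382,-243),'lid_large_round':(636,-238),'lid_square':(385,263),'lid_oblong':(523,-442)}
for n in ['top','side']:
    f=dict(np.load('f_'+n+'0.npz')); W,ok=cloud(f)
    g=ok&(W[...,0]>300)&(W[...,0]<850)&(abs(W[...,1])<500)
    print(n,'table z',np.median(W[g][:,2]).round(2))
    for q,c in C.items():
        sh=(TUB|LID)[q]
        if q in TUB:
            H=sh[-1]; P,m=near(W,ok,c,95,H-6,H+8); z=P[:,2]
            print(q,len(P),*fitshape(P[:,:2],sh),'z',np.median(z).round(1),)
        else:
            P,m=near(W,ok,c,100,5,60); top=P[P[:,2]>36]
            print(q,len(P),*fitshape(P[P[:,2]<20][:,:2],sh),'flange z',np.median(P[:,2]).round(1),'knob',len(top),top[:,:2].mean(0).round(1),top[:,2].max().round(1),cv2.minAreaRect(top[:,:2].astype(np.float32)))
E
```

```text
top table z 1.1
tub_small_round 333 [518.6 461.2] 92.9 None z 79.3
tub_large_round 435 [696.8  15.4] 128.6 None z 69.4
tub_square 439 [461.7 -16. ] [110.2 110.1] 37.6 z 74.3
tub_oblong 502 [646.3 252.2] [153.7  98.9] -21.0 z 59.6
lid_small_round 1067 [ 382.9 -241.1] 98.1 None flange z 12.1 knob 81 [ 383.9 -239.7] 49.6 ((384.60894775390625, -240.1698760986328), (24.251327514648438, 24.033893585205078), 85.74607849121094)
lid_large_round 1934 [ 636.1 -238. ] 134.5 None flange z 12.0 knob 77 [ 636.3 -237.1] 48.9 ((636.8589477539062, -236.98260498046875), (22.757287979125977, 23.612165451049805), 86.48579406738281)
lid_square 1881 [386.5 264.7] [121.4 116.4] 80.6 flange z 12.3 knob 157 [385.2 262.5] 49.4 ((385.35174560546875, 262.7924499511719), (17.903615951538086, 55.59085464477539), 80.06805419921875)
lid_oblong 2242 [ 526.9 -439.9] [163. 108.] 85.5 flange z 12.2 knob 148 [ 524.8 -437.9] 49.8 ((525.0721435546875, -439.02197265625), (57.34143829345703, 17.877866744995117), 84.4227523803711)
side table z 1.92
tub_small_round 495 [516.6 459.8] 93.5 None z 79.5
tub_large_round 374 [693.9 
[... 196 characters left out ...]
 knob 68 [ 379.9 -239.2] 50.0 ((379.95819091796875, -241.156005859375), (27.27442741394043, 23.800132751464844), 81.5518798828125)
lid_large_round 1092 [ 635.9 -245.3] 142.9 None flange z 13.6 knob 54 [ 632.8 -237.5] 49.6 ((633.21875, -239.0790252685547), (25.492774963378906, 25.980180740356445), 75.73576354980469)
lid_square 2241 [383.  261.2] [119.1 117.9] 82.6 flange z 12.6 knob 202 [381.6 263.4] 49.6 ((382.4548034667969, 262.0600280761719), (19.395536422729492, 55.4808235168457), 77.42321014404297)
lid_oblong 1092 [ 527.  -446.4] [175.1 112.2] 84.5 flange z 14.0 knob 83 [ 521.5 -436.9] 51.0 ((522.7832641601562, -437.960205078125), (58.77041244506836, 19.38960075378418), 84.0929183959961)
```

```bash
python3 - <<'E'
import cv2
im=cv2.imread('pics/top0.png')[120:350,360:540]; cv2.imwrite('pics/crop1.png',cv2.resize(im,None,fx=2.5,fy=2.5,interpolation=cv2.INTER_CUBIC))
E
```

```text
(no output)
```

View pics/crop1.png

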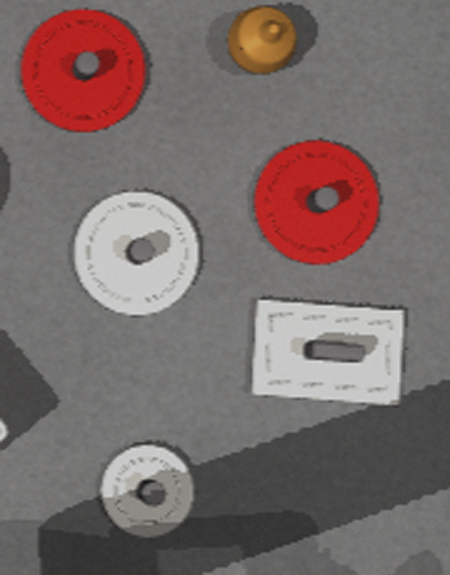

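```bash
python3 -m creep '[[0,1,0.5,0,0.15],[0,1,0.5,0,0.15],[0,1,0.5,0,0.15],[0,1,0.5,0,0.15]]' 30
```

```text
time_s: 1.43
tcp_pos: [274.5, -552.0, 222.6]
tcp_rot: [2.909, 1.176, -0.003]
ft_force: [0.8, -0.5, 0.6]
gripper_width: 1.001
```

Crop: the white large round lid, the white oblong and the white small round are distinct from the two red ones. I'm heading to the oblong lid first.

```bash
python3 -m creep '[[0,1,0.45,-0.4,0.15],[0,1,0.45,-0.4,0.15],[0,1,0.45,-0.4,0.15],[0,1,0.45,-0.4,0.15],[0,1,0.45,-0.4,0.15],[0,1,0.45,-0.4,0.15],[0,1,0.45,-0.4,0],[0,1,0.45,-0.4,0],[0,1,0.45,-0.4,0],[0,1,0.45,-0.4,0],[0,0,0,0,0]]'
python3 - <<'E'
from meas import *
f=robot.grab_frame('side'); save(f,'s1')
a=robot.get_state()['tcp_rot'];print('yawy',np.degrees(2*np.arctan2(a[1],a[0])-np.pi/2))
E
```

```text
time_s: 2.35
tcp_pos: [540.9, -431.6, 120.0]
tcp_rot: [2.269, 2.155, 0.004]
ft_force: [-0.1, -0.3, -0.2]
gripper_width: 1.002
yawy -2.956893131275714
```

View pics/s1.png

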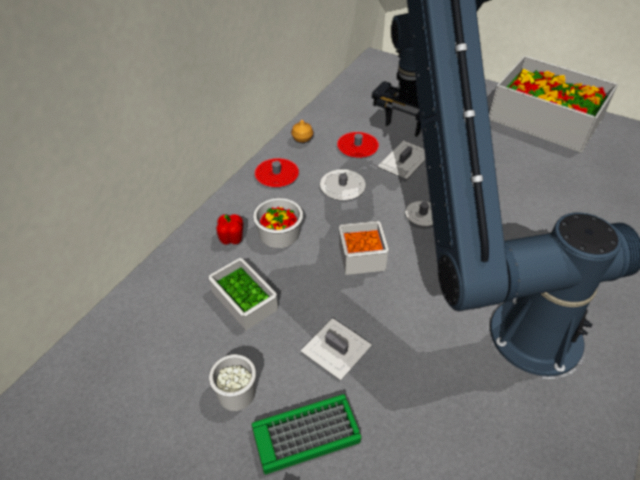

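```bash
python3 -m creep '[[0,-0.66,-0.28,-0.4,-0.05],[0,0,0,-0.9,0],[0,0,0,-0.9,0],[0,0,0,-0.9,0],[0,0,0,-0.6,0],[0,0,0,0,0],[0,0,0,0,0]]'
```

```text
time_s: 2.98
tcp_pos: [519.6, -445.6, 29.4]
tcp_rot: [2.308, 2.102, -0.005]
ft_force: [1.1, 0.3, 0.2]
gripper_width: 1.0
```

```bash
python3 -m creep '[[0,0.2,0.28,-0.45,0],[0,0,0,0,0]]'
python3 - <<'E'
from meas import *
f=robot.grab_frame('top'); im=cv2.cvtColor(f['image'],cv2.COLOR_RGB2BGR)[180:330,400:600]; cv2.imwrite('pics/c2.png',cv2.resize(im,None,fx=3,fy=3))
f=robot.grab_frame('side'); im=cv2.cvtColor(f['image'],cv2.COLOR_RGB2BGR)[60:210,340:480]; cv2.imwrite('pics/c3.png',cv2.resize(im,None,fx=3,fy=3))
E
```

```text
time_s: 3.15
tcp_pos: [524.4, -440.1, 19.5]
tcp_rot: [2.309, 2.098, -0.005]
ft_force: [-0.1, 0.3, 0.1]
gripper_width: 1.002
```

View pics/c3.png

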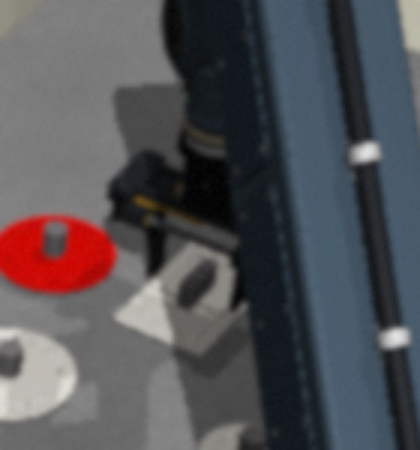

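The crop shows the fingers astride the bar. Closing.

```bash
python3 -m creep '[[1,0,0,-0.1,0],[1,0,0,0,0],[1,0,0,0,0],[1,0,0,0,0],[1,0,0,0,0],[1,0,0,0,0]]' 30
```

```text
time_s: 3.75
tcp_pos: [527.4, -444.0, 22.5]
tcp_rot: [2.299, 2.092, -0.007]
ft_force: [-0.1, 0.3, -1.3]
gripper_width: 0.628
```

```bash
python3 -m creep '[[1,-0.1,0.15,-0.12,0],[1,0,0,0,0],[1,0,0,0,0],[1,0,0,0,0],[1,0,0,0,0],[1,0,0,0,0],[1,0,0,0,0],[1,0,0,0,0]]'
```

```text
time_s: 4.42
tcp_pos: [524.1, -439.4, 19.3]
tcp_rot: [2.3, 2.093, -0.008]
ft_force: [-0.3, 0.2, 0.0]
gripper_width: 0.206
```

```bash
python3 -m creep '[[1,0,0,0.5,0],[1,0,0,0.9,0],[1,0,0,0.9,0],[1,0,0,0.9,0],[1,0.05,0.5,0.9,0.1],[1,0.17,1,0.3,0.15],[1,0.17,1,0,0.15],[1,0.17,1,0,0.15],[1,0.17,1,0,0.15],[1,0.17,1,0,0.15],[1,0.17,1,0,0.15],[1,0.17,1,0,0.15],[1,0.17,1,0,0.15],[1,0.17,1,0,0.15],[1,0.17,1,0,0.15]]' 40
```

```text
time_s: 5.67
tcp_pos: [568.6, -173.4, 145.8]
tcp_rot: [0.55, 3.047, 0.023]
ft_force: [-0.0, -0.1, -1.0]
gripper_width: 0.202
```

```bash
python3 - <<'E'
from meas import *
f=robot.grab_frame('side'); save(f,'s2')
E
```

```text
(no output)
```

View pics/s2.png

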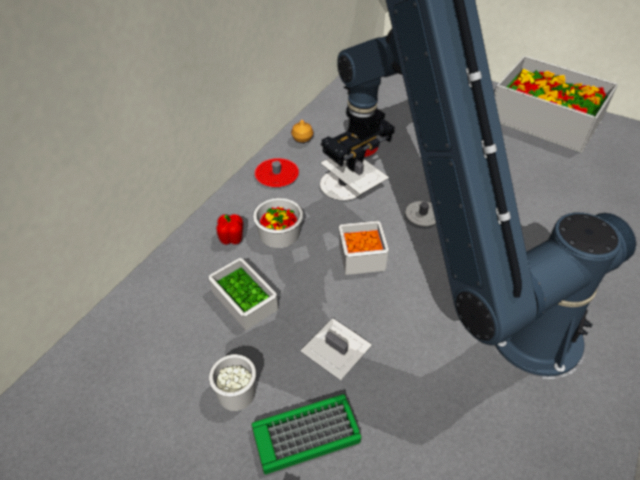

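```bash
python3 -m creep '[[1,0.18,1,0,0],[1,0.18,1,0,0],[1,0.18,1,0,0],[1,0.18,1,0,0],[1,0.18,1,0,0],[1,0.18,1,0,0],[1,0.18,1,0,0],[1,0.18,1,0,0],[1,0.18,1,0,0],[1,0.18,1,0,0],[1,0.18,1,0,0],[1,0.18,1,0,0],[1,0.18,1,0,0],[1,0.18,1,0,0],[1,0.18,1,0,0],[1,0.18,1,0,0],[1,0,0.2,0,0],[1,0,0,0,0]]'
python3 - <<'E'
from meas import *
f=robot.grab_frame('top'); save(f,'t3'); W,ok=cloud(f); s=robot.get_state(); p=s['tcp_pos'];a=s['tcp_rot'];print(p,'yawy',np.degrees(2*np.arctan2(a[1],a[0])-np.pi/2))
P,m=near(W,ok,(645,251),130,115,146); print(len(P),fitshape(P[:,:2],LID['lid_oblong']),np.median(P[:,2]))
E
```

```text
time_s: 7.22
tcp_pos: [644.0, 257.5, 160.1]
tcp_rot: [0.549, 3.033, 0.031]
ft_force: [0.8, -0.5, -1.0]
gripper_width: 0.203
[644.02005157 257.08997833 160.18205625] yawy 69.46063676349482
1 (array([692.5, 245.5]), array([0., 0.]), 0.0) 145.85760986957445
```

View pics/t3.png

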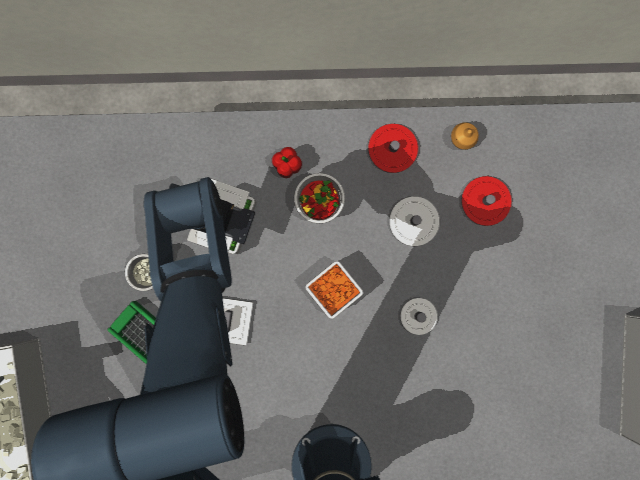

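```bash
cat > st.py <<'E'
from meas import *
s=robot.get_state();R,_=cv2.Rodrigues(np.array(s['tcp_rot']))
print('t',round(s['time_s'],2),'tcp',np.round(s['tcp_pos'],1),'zax',R[:,2].round(3),'yaw_y',np.degrees(np.arctan2(R[1,1],R[0,1])).round(1),'q',np.round(s['joint_positions'],3),'F',np.round(s['ft_force'],1))
E
python3 -m creep '[[1,0.04,-0.24,-0.5,0],[1,0,0,-0.9,0],[1,0,0,-0.5,0],[1,0,0,-0.1,0],[1,0,0,0,0],[1,0,0,0,0]]'; python3 st.py
```

```text
time_s: 7.77
tcp_pos: [645.2, 244.2, 111.2]
tcp_rot: [0.558, 3.03, 0.028]
ft_force: [1.2, -0.9, -0.4]
gripper_width: 0.201
t 7.77 tcp [645.2 244.2 111.2] zax [ 0.062  0.007 -0.998] yaw_y 69.2 q [ 0.203  0.718  1.4   -0.007  0.962 -1.   ] F [ 1.2 -0.9 -0.4]
```

```bash
python3 -m creep '[[1,0,0.27,-0.5,0],[1,0,0,0,0],[1,0,0,0,0]]'; python3 st.py; python3 - <<'E'
from meas import *
f=robot.grab_frame('side'); im=cv2.cvtColor(f['image'],cv2.COLOR_RGB2BGR)[200:400,140:360]; cv2.imwrite('pics/c4.png',cv2.resize(im,None,fx=3,fy=3))
E
```

```text
time_s: 8.02
tcp_pos: [647.0, 250.8, 99.9]
tcp_rot: [0.56, 3.026, 0.03]
ft_force: [0.5, 0.3, -1.1]
gripper_width: 0.204
t 8.02 tcp [647.  250.8  99.9] zax [ 0.066  0.008 -0.998] yaw_y 69.1 q [ 0.212  0.736  1.398 -0.008  0.942 -0.989] F [ 0.5  0.3 -1.1]
```

View pics/c4.png

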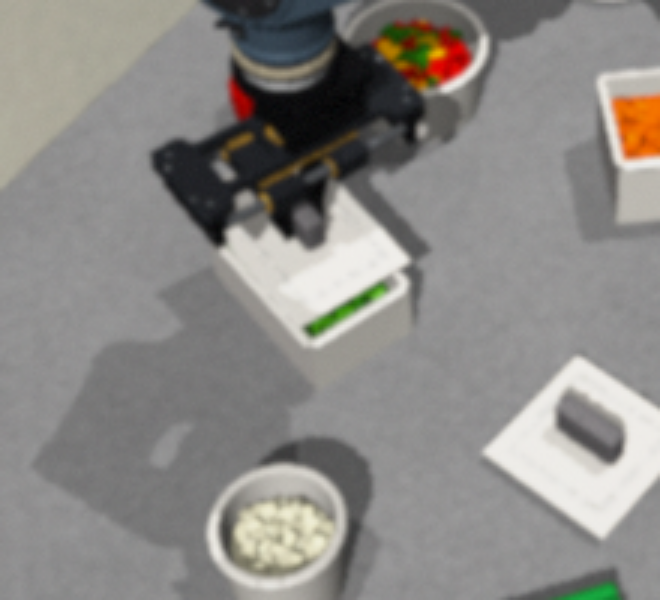

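```bash
python3 -m creep '[[1,-0.12,0,-0.4,0],[1,0,0,-0.2,0],[1,0,0,-0.1,0],[1,0,0,0,0]]'; python3 st.py
```

```text
time_s: 8.4
tcp_pos: [643.2, 251.6, 81.1]
tcp_rot: [0.558, 3.027, 0.031]
ft_force: [0.1, 0.1, -1.0]
gripper_width: 0.205
t 8.4 tcp [643.2 251.6  81.1] zax [ 0.066  0.008 -0.998] yaw_y 69.2 q [ 0.214  0.756  1.417 -0.008  0.902 -0.987] F [ 0.1  0.1 -1. ]
```

```bash
python3 -m creep '[[1,0.04,0,-0.16,0],[1,0,0,-0.1,0],[1,0,0,0,0]]'; python3 st.py
```

```text
time_s: 8.65
tcp_pos: [644.5, 251.7, 74.0]
tcp_rot: [0.558, 3.026, 0.031]
ft_force: [-0.4, 0.1, 0.3]
gripper_width: 0.204
t 8.65 tcp [644.5 251.7  74. ] zax [ 0.067  0.008 -0.998] yaw_y 69.2 q [ 0.214  0.767  1.417 -0.008  0.891 -0.988] F [-0.4  0.1  0.3]
```

Just in contact, with the near edge on the rim. Opening partly, then straight up.

```bash
python3 -m creep '[[0.5,0,0,0,0],[0.5,0,0,0,0],[0.5,0,0,0,0],[0.5,0,0,0,0],[0.5,0,0,0,0],[0.5,0,0,0,0],[0.5,0,0,0,0]]'; python3 st.py; python3 - <<'E'
from meas import *
f=robot.grab_frame('side'); im=cv2.cvtColor(f['image'],cv2.COLOR_RGB2BGR)[200:400,140:360]; cv2.imwrite('pics/c5.png',cv2.resize(im,None,fx=3,fy=3))
E
```

```text
time_s: 9.23
tcp_pos: [646.1, 251.9, 75.6]
tcp_rot: [0.557, 3.023, 0.033]
ft_force: [-0.4, -0.2, 0.1]
gripper_width: 0.492
t 9.23 tcp [646.1 251.9  75.6] zax [ 0.07   0.009 -0.997] yaw_y 69.2 q [ 0.214  0.766  1.415 -0.008  0.891 -0.988] F [-0.4 -0.2  0.1]
```

View pics/c5.png

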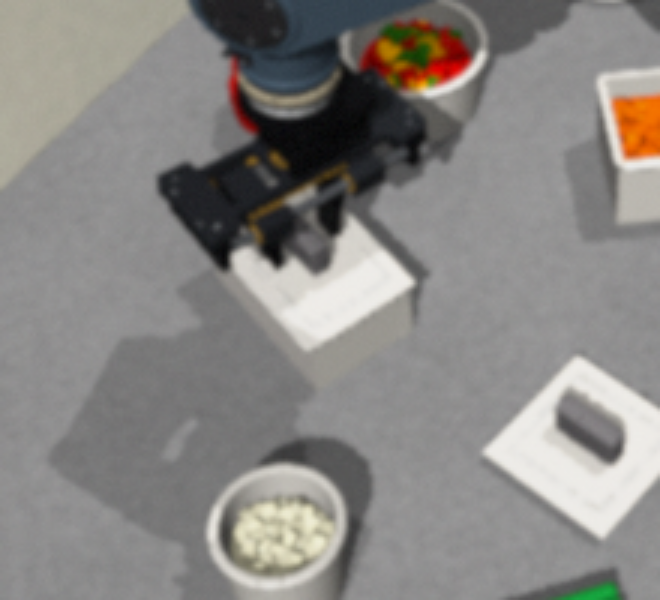

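```bash
python3 -m creep '[[0.5,0,0,0.5,0],[0.5,0,0,0.9,0],[0,0,0,0.5,0],[0,-0.5,0,0,0.12],[0,-1,0.05,0,0.12],[0,-1,0.05,0,0],[0,-1,0.05,0,0],[0,-1,0.05,0,0],[0,-1,0.05,0,0],[0,-1,0.05,-0.1,0],[0,-1,0.05,-0.1,0],[0,-1,0.05,-0.1,0],[0,-1,0.05,-0.1,0],[0,-0.7,0,0,0],[0,0,0,0,0],[0,0,0,0,0]]'; python3 st.py
```

```text
time_s: 10.62
tcp_pos: [386.9, 263.3, 131.1]
tcp_rot: [0.255, 3.042, 0.053]
ft_force: [1.3, -0.5, 0.7]
gripper_width: 0.997
t 10.62 tcp [386.9 263.3 131.1] zax [ 0.091  0.027 -0.996] yaw_y 80.5 q [ 0.363  0.446  1.975 -0.011  0.627 -1.032] F [ 1.3 -0.5  0.7]
```

```bash
python3 -m creep '[[0,-0.05,0,-0.6,0],[0,0,0,-0.9,0],[0,0,0,-0.9,0],[0,0,0,-0.9,0],[0,0,0,-0.4,0],[0,0,0,0,0],[0,0,0,0,0]]'; python3 st.py
```

```text
time_s: 11.2
tcp_pos: [404.2, 267.7, 40.4]
tcp_rot: [0.257, 3.015, 0.071]
ft_force: [1.1, 0.1, -0.1]
gripper_width: 1.001
t 11.2 tcp [404.2 267.7  40.4] zax [ 0.118  0.037 -0.992] yaw_y 80.4 q [ 0.358  0.647  2.013 -0.019  0.358 -1.025] F [ 1.1  0.1 -0.1]
```

```bash
python3 -m creep '[[0,-0.35,-0.1,0,0],[0,-0.35,-0.1,0,0],[0,-0.1,0,-0.3,0],[0,-0.1,0,-0.3,0],[0,0,0,-0.1,0],[0,0,0,0,0]]'; python3 st.py
```

```text
time_s: 11.7
tcp_pos: [383.2, 262.8, 27.5]
tcp_rot: [0.257, 3.005, 0.078]
ft_force: [0.4, -0.4, 0.2]
gripper_width: 1.0
t 11.7 tcp [383.2 262.8  27.5] zax [ 0.128  0.04  -0.991] yaw_y 80.4 q [ 0.365  0.669  2.076 -0.031  0.263 -1.006] F [ 0.4 -0.4  0.2]
```

```bash
python3 -m creep '[[0.3,0.1,0,-0.25,0],[0.6,0,0,-0.05,0],[1,0,0,0,0],[1,0,0,0,0],[1,0,0,0,0],[1,0,0,0,0],[1,0,0,0,0],[1,0,0,0,0],[1,0,0,0,0],[1,0,0,0,0],[1,0,0,0,0],[1,0,0,0,0],[1,0,0,0,0]]' 40; python3 st.py
```

```text
time_s: 12.78
tcp_pos: [387.2, 262.9, 22.1]
tcp_rot: [0.255, 3.001, 0.08]
ft_force: [-0.4, -1.3, 3.7]
gripper_width: 0.208
t 12.78 tcp [387.2 262.9  22.1] zax [ 0.132  0.042 -0.99 ] yaw_y 80.5 q [ 0.362  0.683  2.073 -0.033  0.247 -1.007] F [-0.4 -1.3  3.7]
```

```bash
python3 -m creep '[[1,0,0,0.5,0],[1,0,0,0.7,0],[1,0,0,0.7,-0.1],[1,0,0,0.7,-0.155],[1,0,0,0.7,-0.155],[1,0,0,0.4,-0.155],[1,0,0,0.2,-0.155],[1,0,0,0,-0.155],[1,0,0,0,-0.155],[1,0,0,0,-0.155],[1,0,0,0,-0.155],[1,0,0,0,-0.155],[1,0,0,0,-0.155],[1,0,0,0,-0.155],[1,0,0,0,-0.155],[1,0,0,0,-0.155],[1,0,0,0,-0.155],[1,0,0,0,-0.155]]'; python3 st.py
```

```text
time_s: 14.28
tcp_pos: [379.6, 260.1, 122.9]
tcp_rot: [2.649, 1.47, -0.115]
ft_force: [-0.1, 0.2, -0.7]
gripper_width: 0.202
t 14.28 tcp [379.6 260.1 122.9] zax [-0.013 -0.133 -0.991] yaw_y -31.7 q [ 0.435  0.509  1.87  -0.155  0.837  1.101] F [-0.1  0.2 -0.7]
```

```bash
python3 -m creep '[[1,0.28,-1,0.1,-0.15],[1,0.28,-1,0.1,-0.15],[1,0.28,-1,0.1,-0.13],[1,0.28,-1,0,0],[1,0.28,-1,0,0],[1,0.28,-1,0,0],[1,0.28,-1,0,0],[1,0.28,-1,0,0],[1,0.28,-1,0,0],[1,0.28,-0.8,0,0],[1,0.28,-0.5,0,0],[1,0,-0.2,0,0],[1,0,0,0,0]]'; python3 st.py; python3 - <<'E'
from meas import *
f=robot.grab_frame('side'); save(f,'s6')
E
```

```text
time_s: 15.37
tcp_pos: [456.8, -13.7, 128.8]
tcp_rot: [2.883, 0.981, -0.143]
ft_force: [-0.2, -0.7, -0.4]
gripper_width: 0.204
t 15.37 tcp [456.8 -13.7 128.8] zax [-0.059 -0.118 -0.991] yaw_y -52.2 q [-0.189  0.486  1.895 -0.177  0.804  0.852] F [-0.2 -0.7 -0.4]
```

View pics/s6.png

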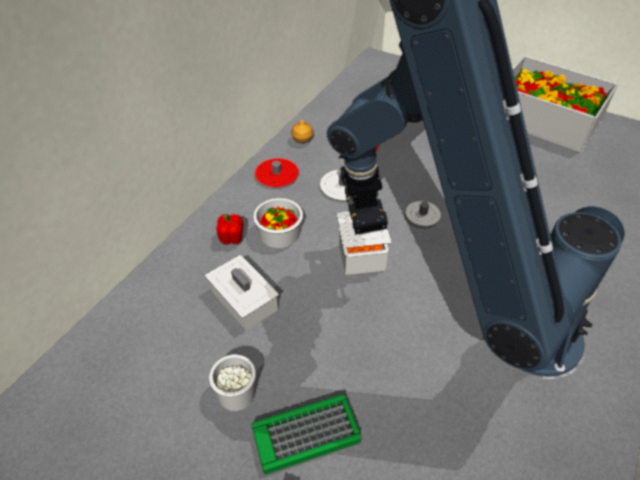

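```bash
python3 -m creep '[[1,0.08,-0.24,0,0],[1,0,0,-0.3,0],[1,0,0,-0.3,0],[1,0,0,0,0],[1,0,0,0,0]]'; python3 st.py
```

```text
time_s: 15.83
tcp_pos: [456.4, -16.0, 111.9]
tcp_rot: [2.882, 0.989, -0.146]
ft_force: [-0.6, -0.8, -0.6]
gripper_width: 0.201
t 15.83 tcp [456.4 -16.  111.9] zax [-0.061 -0.117 -0.991] yaw_y -51.9 q [-0.194  0.518  1.907 -0.184  0.763  0.852] F [-0.6 -0.8 -0.6]
```

```bash
python3 -m creep '[[1,0.12,-0.16,-0.2,0],[1,0,0,-0.25,0],[1,0,0,-0.1,0],[1,0,0,0,0]]'; python3 st.py;python3 - <<'E'
from meas import *
f=robot.grab_frame('side'); im=cv2.cvtColor(f['image'],cv2.COLOR_RGB2BGR)[180:320,280:460]; cv2.imwrite('pics/c7.png',cv2.resize(im,None,fx=3,fy=3))
E
```

```text
time_s: 16.17
tcp_pos: [459.3, -19.2, 96.3]
tcp_rot: [2.882, 0.993, -0.148]
ft_force: [-0.4, -0.2, -1.1]
gripper_width: 0.208
t 16.17 tcp [459.3 -19.2  96.3] zax [-0.062 -0.117 -0.991] yaw_y -51.8 q [-0.2    0.551  1.91  -0.191  0.728  0.854] F [-0.4 -0.2 -1.1]
```

View pics/c7.png

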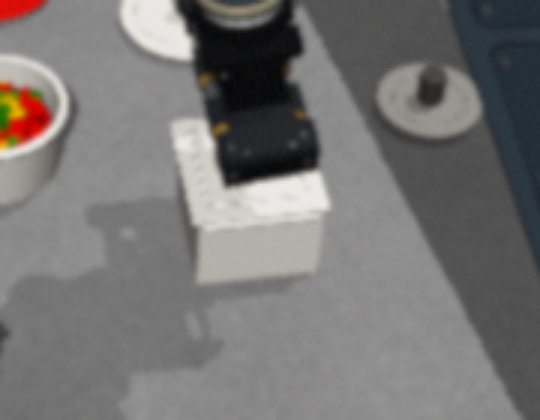

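```bash
python3 -m creep '[[1,-0.06,0,-0.16,0],[1,0,0,-0.16,0],[1,0,0,0,0]]'; python3 st.py
```

```text
time_s: 16.47
tcp_pos: [458.2, -19.7, 89.4]
tcp_rot: [2.88, 0.992, -0.147]
ft_force: [-0.0, 2.6, 8.9]
gripper_width: 0.208
t 16.47 tcp [458.2 -19.7  89.4] zax [-0.061 -0.118 -0.991] yaw_y -51.8 q [-0.201  0.563  1.918 -0.198  0.707  0.86 ] F [-0.   2.6  8.9]
```

```bash
python3 -m creep '[[0.5,0,0,0,0],[0.5,0,0,0,0],[0.5,0,0,0,0],[0.5,0,0,0,0],[0.5,0,0,0,0],[0.5,0,0,0.3,0],[0.5,0,0,0.8,0],[0.5,0,0,0.8,0],[0.3,0,-0.3,0.3,0],[0.3,0,-1,0,-0.15],[0.3,-0.4,-1,0,-0.15],[0.3,-0.4,-1,0,-0.15],[0.3,-0.4,-1,0,-0.15]]'; python3 st.py;python3 - <<'E'
from meas import *
f=robot.grab_frame('side'); im=cv2.cvtColor(f['image'],cv2.COLOR_RGB2BGR)[120:320,260:500]; cv2.imwrite('pics/c8.png',cv2.resize(im,None,fx=3,fy=3))
E
```

```text
time_s: 17.55
tcp_pos: [428.2, -128.2, 148.7]
tcp_rot: [3.057, 0.282, -0.17]
ft_force: [-0.1, 0.4, -0.2]
gripper_width: 0.691
t 17.55 tcp [ 428.2 -128.2  148.7] zax [-0.104 -0.077 -0.992] yaw_y -79.3 q [-0.461  0.446  1.886 -0.151  0.873  1.026] F [-0.1  0.4 -0.2]
```

View pics/c8.png

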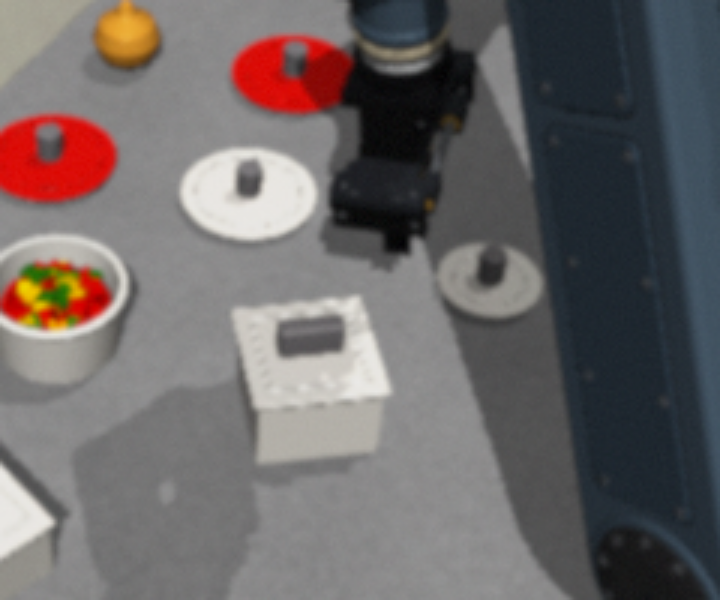

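```bash
python3 -m creep '[[0.3,-0.4,-1,0,-0.155],[0.3,-0.4,-1,-0.3,-0.155],[0.3,-0.4,-1,-0.3,-0.155],[0.3,-0.4,-0.7,-0.3,-0.155],[0.3,-0.1,0,-0.3,-0.155],[0.3,0,0,-0.3,-0.155],[0.3,0,0,-0.3,-0.155],[0.3,0,0,-0.3,-0.155],[0.3,0,0,-0.3,-0.155],[0.3,0,0,0,-0.1],[0.3,0,0,0,0]]'; python3 st.py
```

```text
time_s: 18.52
tcp_pos: [381.5, -239.1, 87.2]
tcp_rot: [2.728, -1.539, -0.2]
ft_force: [0.1, 0.5, -0.3]
gripper_width: 0.697
t 18.52 tcp [ 381.5 -239.1   87.2] zax [-0.112  0.06  -0.992] yaw_y -148.6 q [-0.783  0.576  1.89  -0.051  0.798  1.852] F [ 0.1  0.5 -0.3]
```

```bash
python3 -m creep '[[0.3,0,0,-0.4,0],[0.3,0,0,-0.5,0],[0.3,0,0,-0.5,0],[0.3,0,0,-0.3,0],[0.3,0,0,0,0],[0.3,0,0,0,0]]'; python3 st.py;python3 - <<'E'
from meas import *
f=robot.grab_frame('side'); im=cv2.cvtColor(f['image'],cv2.COLOR_RGB2BGR)[160:260,360:480]; cv2.imwrite('pics/c9.png',cv2.resize(im,None,fx=4,fy=4))
f=robot.grab_frame('top'); im=cv2.cvtColor(f['image'],cv2.COLOR_RGB2BGR)[260:360,360:480]; cv2.imwrite('pics/c9t.png',cv2.resize(im,None,fx=4,fy=4))
E
```

```text
time_s: 19.02
tcp_pos: [381.9, -241.4, 44.1]
tcp_rot: [2.737, -1.521, -0.194]
ft_force: [-0.4, 0.0, 0.1]
gripper_width: 0.699
t 19.02 tcp [ 381.9 -241.4   44.1] zax [-0.11   0.056 -0.992] yaw_y -147.9 q [-0.785  0.661  1.91  -0.06   0.69   1.848] F [-0.4  0.   0.1]
```

View pics/c9.png

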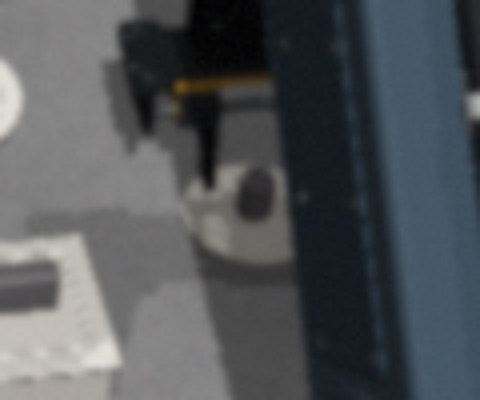

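```bash
python3 -m creep '[[0.3,-0.06,0.06,-0.4,0],[0.3,0,0,-0.4,0],[0.3,0,0,-0.1,0],[0.3,0,0,0,0]]'; python3 st.py
```

```text
time_s: 19.45
tcp_pos: [382.2, -241.4, 23.1]
tcp_rot: [2.737, -1.518, -0.183]
ft_force: [0.0, 1.0, -0.3]
gripper_width: 0.699
t 19.45 tcp [ 382.2 -241.4   23.1] zax [-0.105  0.051 -0.993] yaw_y -147.9 q [-0.785  0.702  1.921 -0.065  0.631  1.854] F [ 0.   1.  -0.3]
```

```bash
python3 -m creep '[[0.5,-0.08,0.06,-0.05,0],[0.8,0,0,0,0],[1,0,0,0,0],[1,0,0,0,0],[1,0,0,0,0],[1,0,0,0,0],[1,0,0,0,0],[1,0,0,0,0],[1,0,0,0,0],[1,0,0,0,0]]' 40; python3 st.py
```

```text
time_s: 20.28
tcp_pos: [380.9, -240.2, 23.1]
tcp_rot: [2.737, -1.518, -0.179]
ft_force: [0.8, 0.5, 0.2]
gripper_width: 0.291
t 20.28 tcp [ 380.9 -240.2   23.1] zax [-0.103  0.049 -0.993] yaw_y -147.8 q [-0.785  0.7    1.927 -0.065  0.623  1.853] F [0.8 0.5 0.2]
```

```bash
python3 -m creep '[[1,0,0,0.5,0],[1,0,0,0.9,0],[1,0,0,0.9,0],[1,0,0,0.9,0],[1,0,0,0.9,0],[1,0,0,0.9,0],[1,0.15,0.4,0.6,0.1],[1,0.2,0.8,0.3,0.1],[1,0.2,1,0,0.1],[1,0.2,1,0,0.1],[1,0.2,1,0,0.1],[1,0.2,1,0,0.1]]'; python3 st.py
```

```text
time_s: 21.28
tcp_pos: [409.2, -111.1, 176.8]
tcp_rot: [2.99, -0.813, -0.166]
ft_force: [0.4, 0.8, -1.6]
gripper_width: 0.29
t 21.28 tcp [ 409.2 -111.1  176.8] zax [-0.113 -0.009 -0.994] yaw_y -120.3 q [-0.485  0.379  1.894 -0.074  0.966  1.662] F [ 0.4  0.8 -1.6]
```

```bash
python3 -m creep '[[1,0.22,1,0,0.1],[1,0.22,1,0,0.1],[1,0.22,1,0,0.1],[1,0.22,1,0,0.1],[1,0.22,1,0,0.1],[1,0.22,1,0,0.1],[1,0.22,1,0,0.1],[1,0.22,1,0,0.1],[1,0.22,1,0,0.1],[1,0.22,1,0,0.1],[1,0.2,1,0,0],[1,0.2,1,0,0],[1,0.2,1,0,0],[1,0.2,1,0,0],[1,0.2,1,0,0],[1,0.2,1,0,0],[1,0.2,1,0,0],[1,0.2,1,0,0],[1,0.2,1,0,0]]'; python3 st.py; python3 - <<'E'
from meas import *
f=robot.grab_frame('side'); save(f,'s10')
E
```

```text
time_s: 22.87
tcp_pos: [502.8, 387.6, 172.0]
tcp_rot: [3.02, 0.458, -0.146]
ft_force: [0.3, 0.0, -1.1]
gripper_width: 0.288
t 22.87 tcp [502.8 387.6 172. ] zax [-0.082 -0.097 -0.992] yaw_y -72.5 q [ 0.503  0.649  1.353 -0.048  1.258  1.79 ] F [ 0.3  0.  -1.1]
```

View pics/s10.png

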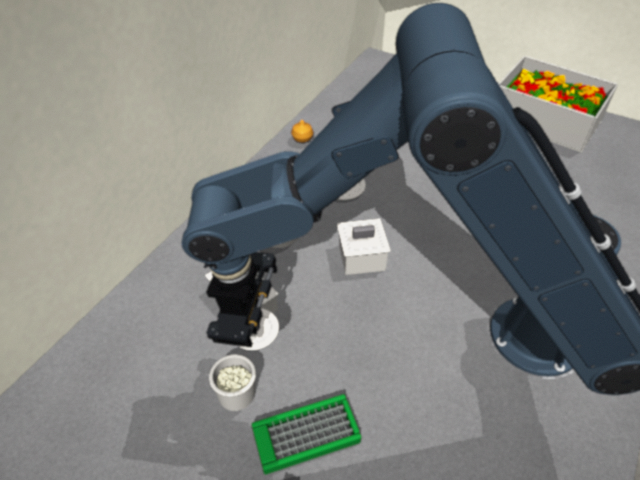

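```bash
python3 -m creep '[[1,0.1,0.8,0,0],[1,0.1,0.8,0,0],[1,0.05,0.5,-0.3,0],[1,0,0.2,-0.5,0],[1,0,0,-0.5,0],[1,0,0,-0.2,0],[1,0,0,0,0],[1,0,0,0,0]]'; python3 st.py
```

```text
time_s: 23.58
tcp_pos: [506.4, 450.1, 124.5]
tcp_rot: [3.017, 0.465, -0.155]
ft_force: [1.6, 0.1, -0.6]
gripper_width: 0.29
t 23.58 tcp [506.4 450.1 124.5] zax [-0.087 -0.099 -0.991] yaw_y -72.2 q [ 0.578  0.761  1.258 -0.037  1.25   1.857] F [ 1.6  0.1 -0.6]
```

```bash
python3 -m creep '[[1,0.4,0.38,-0.2,0],[1,0,0,-0.2,0],[1,0,0,0,0],[1,0,0,0,0]]'; python3 st.py; python3 - <<'E'
from meas import *
f=robot.grab_frame('side'); im=cv2.cvtColor(f['image'],cv2.COLOR_RGB2BGR)[290:430,160:320]; cv2.imwrite('pics/c11.png',cv2.resize(im,None,fx=4,fy=4))
f=robot.grab_frame('top'); im=cv2.cvtColor(f['image'],cv2.COLOR_RGB2BGR)[200:340,80:240]; cv2.imwrite('pics/c11t.png',cv2.resize(im,None,fx=4,fy=4))
E
```

```text
time_s: 23.92
tcp_pos: [516.2, 455.6, 114.1]
tcp_rot: [3.015, 0.46, -0.161]
ft_force: [0.5, 0.2, -1.7]
gripper_width: 0.287
t 23.92 tcp [516.2 455.6 114.1] zax [-0.09  -0.102 -0.991] yaw_y -72.4 q [ 0.577  0.789  1.228 -0.038  1.257  1.86 ] F [ 0.5  0.2 -1.7]
```

View pics/c11.png

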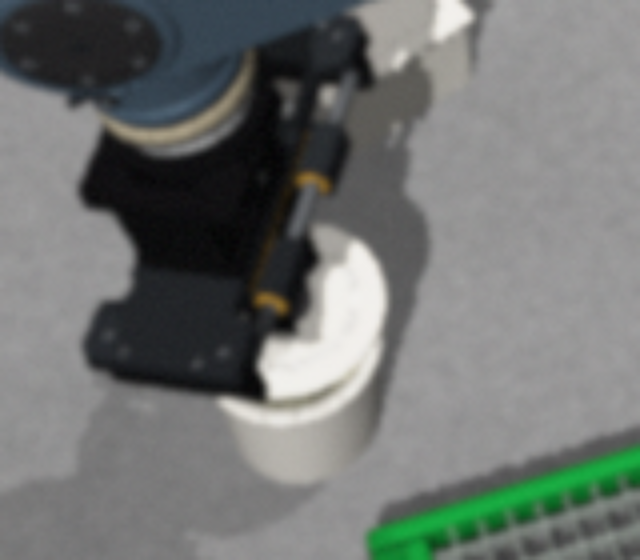

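```bash
python3 -m creep '[[1,0,0.15,-0.25,0],[1,0,0,-0.2,0],[1,0,0,0,0],[1,0,0,0,0]]'; python3 st.py
```

```text
time_s: 24.35
tcp_pos: [515.7, 459.4, 103.3]
tcp_rot: [3.015, 0.46, -0.159]
ft_force: [0.4, 0.9, -0.8]
gripper_width: 0.292
t 24.35 tcp [515.7 459.4 103.3] zax [-0.09  -0.102 -0.991] yaw_y -72.4 q [ 0.582  0.803  1.228 -0.038  1.241  1.865] F [ 0.4  0.9 -0.8]
```

```bash
python3 -m creep '[[1,0,0,-0.2,0],[1,0,0,-0.15,0],[1,0,0,0,0]]'; python3 st.py
```

```text
time_s: 24.6
tcp_pos: [515.9, 459.6, 95.8]
tcp_rot: [3.016, 0.46, -0.158]
ft_force: [-0.9, -1.3, 2.2]
gripper_width: 0.292
t 24.6 tcp [515.9 459.6  95.8] zax [-0.089 -0.101 -0.991] yaw_y -72.4 q [ 0.583  0.812  1.232 -0.038  1.228  1.866] F [-0.9 -1.3  2.2]
```

```bash
python3 -m creep '[[0.5,0,0,0,0],[0.5,0,0,0,0],[0.5,0,0,0,0],[0.5,0,0,0,0],[0.5,0,0,0,0],[0.4,0,0,0.3,0],[0.3,0,0,0.8,0],[0.3,0,0,0.8,0],[0.3,0,0,0.7,0],[0.3,0.2,-0.5,0,0],[0.3,0.2,-1,0,-0.1],[0.3,0.2,-1,0,-0.1],[0.3,0.2,-1,0,-0.1],[0.3,0.2,-1,0,-0.1],[0.3,0.2,-1,0,-0.1],[0.3,0.2,-1,0,-0.1]]'; python3 st.py; python3 - <<'E'
from meas import *
f=robot.grab_frame('side'); save(f,'s12')
E
```

```text
time_s: 25.93
tcp_pos: [549.5, 292.1, 161.7]
tcp_rot: [3.064, -0.274, -0.183]
ft_force: [1.0, 0.8, 0.1]
gripper_width: 0.698
t 25.93 tcp [549.5 292.1 161.7] zax [-0.123 -0.049 -0.991] yaw_y -100.0 q [ 0.313  0.648  1.39  -0.009  1.236  2.067] F [1.  0.8 0.1]
```

View pics/s12.png

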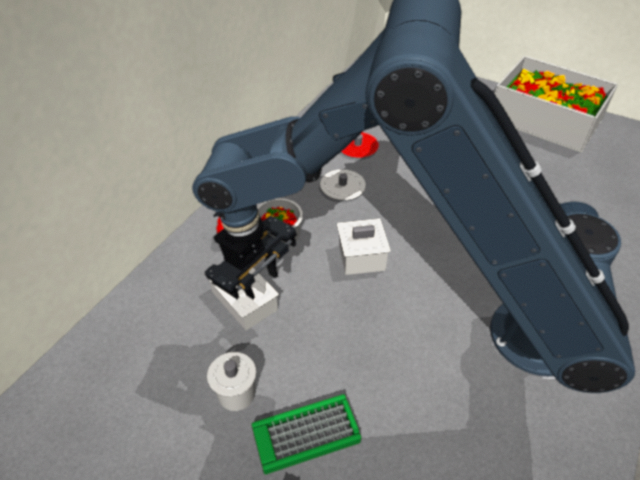

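```bash
python3 -m creep '[[0.3,0.16,-1,0,-0.1],[0.3,0.16,-1,0,-0.1],[0.3,0.16,-1,0,-0.1],[0.3,0.16,-1,0,-0.1],[0.3,0.16,-1,0,-0.1],[0.3,0.16,-1,0,-0.1],[0.3,0.16,-1,0,-0.1],[0.3,0.16,-1,0,-0.1],[0.3,0.16,-1,0,0],[0.3,0.16,-1,0,0],[0.3,0.16,-1,0,0],[0.3,0.16,-1,0,0],[0.3,0.16,-1,0,0],[0.3,0.16,-1,0,0],[0.3,0.16,-1,0,0],[0.3,0.16,-1,0,0],[0.3,0.16,-1,0,0],[0.3,0.16,-1,0,0],[0.3,0.16,-1,0,0],[0.3,0.16,-1,0,0]]'; python3 st.py
```

```text
time_s: 27.65
tcp_pos: [620.6, -252.8, 151.8]
tcp_rot: [2.829, -1.274, -0.228]
ft_force: [-0.1, -0.3, 0.6]
gripper_width: 0.699
t 27.65 tcp [ 620.6 -252.8  151.8] zax [-0.145  0.032 -0.989] yaw_y -138.2 q [-0.532  0.728  1.248 -0.048  1.308  1.901] F [-0.1 -0.3  0.6]
```

```bash
python3 -m creep '[[0.3,0.3,0.4,-0.2,0],[0.3,0.1,0.3,-0.5,0],[0.3,0,0,-0.7,0],[0.3,0,0,-0.7,0],[0.3,0,0,-0.5,0],[0.3,0,0,-0.2,0],[0.3,0,0,0,0],[0.3,0,0,0,0]]'; python3 st.py
```

```text
time_s: 28.32
tcp_pos: [626.2, -239.8, 72.7]
tcp_rot: [2.823, -1.28, -0.234]
ft_force: [0.2, 0.1, 0.3]
gripper_width: 0.7
t 28.32 tcp [ 626.2 -239.8   72.7] zax [-0.15   0.032 -0.988] yaw_y -138.4 q [-0.511  0.823  1.288 -0.05   1.178  1.933] F [0.2 0.1 0.3]
```

```bash
python3 -m creep '[[0.3,0.26,0.1,-0.3,0],[0.3,0,0,-0.5,0],[0.3,0,0,-0.4,0],[0.3,0,0,0,0],[0.3,0,0,0,0]]'; python3 st.py; python3 - <<'E'
from meas import *
f=robot.grab_frame('side'); im=cv2.cvtColor(f['image'],cv2.COLOR_RGB2BGR)[100:230,260:420]; cv2.imwrite('pics/c13.png',cv2.resize(im,None,fx=4,fy=4))
E
```

```text
time_s: 28.73
tcp_pos: [635.2, -236.8, 41.9]
tcp_rot: [2.824, -1.277, -0.226]
ft_force: [-0.9, -0.8, 0.5]
gripper_width: 0.7
t 28.73 tcp [ 635.2 -236.8   41.9] zax [-0.146  0.029 -0.989] yaw_y -138.4 q [-0.501  0.869  1.281 -0.049  1.135  1.943] F [-0.9 -0.8  0.5]
```

View pics/c13.png

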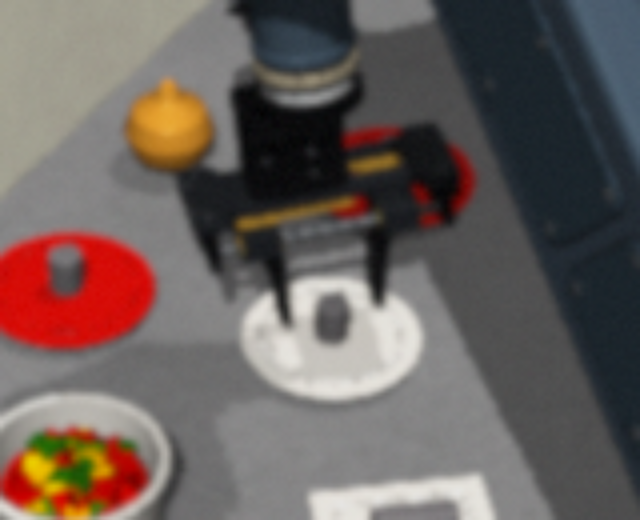

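```bash
python3 -m creep '[[0.3,-0.1,0,-0.3,0],[0.3,0,0,-0.4,0],[0.3,0,0,-0.1,0],[0.5,0,0,0,0]]'; python3 st.py
```

```text
time_s: 29.12
tcp_pos: [632.6, -237.4, 20.9]
tcp_rot: [2.824, -1.278, -0.224]
ft_force: [0.4, -0.5, 0.2]
gripper_width: 0.673
t 29.12 tcp [ 632.6 -237.4   20.9] zax [-0.145  0.028 -0.989] yaw_y -138.4 q [-0.503  0.893  1.294 -0.051  1.096  1.944] F [ 0.4 -0.5  0.2]
```

```bash
python3 -m creep '[[1,0,0,0.05,0],[1,0,0,0,0],[1,0,0,0,0],[1,0,0,0,0],[1,0,0,0,0],[1,0,0,0,0],[1,0,0,0,0],[1,0,0,0,0],[1,0,0,0,0]]' 40; python3 st.py
```

```text
time_s: 29.87
tcp_pos: [633.2, -237.6, 23.2]
tcp_rot: [2.824, -1.279, -0.222]
ft_force: [-0.4, -0.2, -0.4]
gripper_width: 0.294
t 29.87 tcp [ 633.2 -237.6   23.2] zax [-0.143  0.028 -0.989] yaw_y -138.4 q [-0.503  0.89   1.293 -0.05   1.098  1.944] F [-0.4 -0.2 -0.4]
```

```bash
python3 -m creep '[[1,0,0,0.4,0],[1,0,0,0.8,0],[1,0,0,0.8,0],[1,0,0,0.8,0],[1,0,0,0.8,0],[1,0.1,0.5,0.4,0],[1,0.24,1,0,0],[1,0.24,1,0,0],[1,0.24,1,0,0],[1,0.24,1,0,0],[1,0.24,1,0,0],[1,0.24,1,0,0],[1,0.24,1,0,0],[1,0.24,0.8,0,0],[1,0.2,0.5,0,0],[1,0,0.2,0,0],[1,0,0,0,0]]'; python3 st.py
```

```text
time_s: 31.28
tcp_pos: [686.5, 6.8, 132.1]
tcp_rot: [2.825, -1.281, -0.226]
ft_force: [-0.6, 0.2, -1.1]
gripper_width: 0.293
t 31.28 tcp [686.5   6.8 132.1] zax [-0.145  0.032 -0.989] yaw_y -138.5 q [-0.156  0.771  1.214  0.009  1.306  2.263] F [-0.6  0.2 -1.1]
```

```bash
python3 -m creep '[[1,0.25,0.28,-0.3,0],[1,0,0,-0.4,0],[1,0,0,-0.3,0],[1,0,0,0,0],[1,0,0,0,0]]'; python3 st.py; python3 - <<'E'
from meas import *
f=robot.grab_frame('side'); im=cv2.cvtColor(f['image'],cv2.COLOR_RGB2BGR)[140:270,200:360]; cv2.imwrite('pics/c14.png',cv2.resize(im,None,fx=4,fy=4))
E
```

```text
time_s: 31.7
tcp_pos: [692.2, 10.5, 103.4]
tcp_rot: [2.821, -1.286, -0.229]
ft_force: [0.4, 0.2, -0.4]
gripper_width: 0.296
t 31.7 tcp [692.2  10.5 103.4] zax [-0.147  0.031 -0.989] yaw_y -138.7 q [-0.15   0.811  1.212  0.009  1.269  2.273] F [ 0.4  0.2 -0.4]
```

View pics/c14.png

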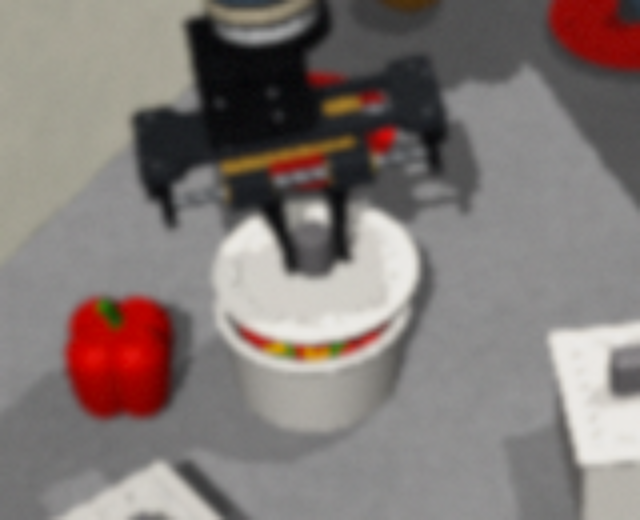

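Lid held level above its tub. Last correction and lowering.

```bash
python3 -m creep '[[1,0.04,0.19,-0.2,0],[1,0,0,-0.2,0],[1,0,0,0,0],[1,0,0,0,0]]'; python3 st.py
```

```text
time_s: 32.08
tcp_pos: [693.1, 13.5, 92.3]
tcp_rot: [2.818, -1.29, -0.229]
ft_force: [0.8, -0.2, -0.7]
gripper_width: 0.291
t 32.08 tcp [693.1  13.5  92.3] zax [-0.148  0.031 -0.989] yaw_y -138.9 q [-0.145  0.825  1.215  0.01   1.253  2.28 ] F [ 0.8 -0.2 -0.7]
```

```bash
python3 -m creep '[[1,0,0.05,-0.2,0],[1,0,0,-0.12,0],[1,0,0,0,0]]'; python3 st.py
```

```text
time_s: 32.33
tcp_pos: [693.6, 14.7, 85.4]
tcp_rot: [2.819, -1.29, -0.227]
ft_force: [-1.2, -0.2, 1.3]
gripper_width: 0.297
t 32.33 tcp [693.6  14.7  85.4] zax [-0.146  0.031 -0.989] yaw_y -138.9 q [-0.144  0.833  1.218  0.01   1.24   2.282] F [-1.2 -0.2  1.3]
```

```bash
python3 -m creep '[[0.5,0,0,0,0],[0.5,0,0,0,0],[0.5,0,0,0,0],[0.5,0,0,0,0],[0.5,0,0,0,0],[0.5,0,0,0.3,0],[0.5,0,0,0.8,0],[0.5,0,0,0.8,0],[0.5,0,0,0.8,0],[0.5,-0.2,-0.5,0.5,0],[0.5,-0.4,-1,0.2,0],[0.5,-0.4,-1,0.2,0],[0.5,-0.4,-1,0.2,0],[0.5,-0.4,-1,0,0],[0.5,-0.4,-1,0,0],[0.5,-0.4,-1,0,0],[0.5,-0.4,-1,0,0],[0.5,-0.4,-1,0,0]]'; python3 -m creep '[[0.5,-0.4,-1,0,0],[0.5,-0.4,-1,0,0],[0.5,-0.4,-1,0,0],[0.5,-0.4,-1,0,0],[0.5,-0.4,-1,0,0],[0.5,-0.4,-1,0,0],[0.5,-0.3,-0.6,0,0],[0.5,0,0,0,0],[0.5,0,0,0,0]]'; python3 st.py; python3 - <<'E'
from meas import *
C={'tub_small_round':(518,460),'tub_large_round':(695,15),'tub_square':(460,-17),'tub_oblong':(645,251)}
H={'tub_small_round':84,'tub_large_round':74,'tub_square':79,'tub_oblong':64}
for n in ['top','side']:
    f=robot.grab_frame(n); save(f,n+'15'); W,ok=cloud(f)
    np.savez('f_'+n+'15.npz',**f)
    for q,c in C.items():
        L=q.replace('tub','lid'); sh=LID[L]; h=H[q]
        P,m=near(W,ok,c,100,h-8,h+8)
        A=np.c_[P[:,:2]-P[:,:2].mean(0),np.ones(len(P))]; k=np.linalg.lstsq(A,P[:,2],rcond=None)[0]
        P2,_=near(W,ok,c,100,h+20,h+40)
        print(n,q,'want top',h,'got',np.median(P[:,2]).round(1),'tilt deg',np.degrees(k[:2]).round(2),*fitshape(P[:,:2],sh),'knob',P2[:,:2].mean(0).round(1))
E
```

```text
time_s: 33.83
tcp_pos: [602.8, -205.9, 190.9]
tcp_rot: [2.824, -1.275, -0.216]
ft_force: [-0.4, 0.0, -0.8]
gripper_width: 0.502
time_s: 34.58
tcp_pos: [520.3, -392.0, 195.2]
tcp_rot: [2.81, -1.291, -0.213]
ft_force: [1.4, 0.4, 0.0]
gripper_width: 0.497
t 34.58 tcp [ 520.3 -392.   195.2] zax [-0.142  0.02  -0.99 ] yaw_y -139.0 q [-0.776  0.648  1.284 -0.088  1.326  1.682] F [1.4 0.4 0. ]
top tub_small_round want top 84 got 84.2 tilt deg [0.01 0.1 ] [520.  461.9] 96.9 None knob [519.9 460. ]
top tub_large_round want top 74 got 74.1 tilt deg [-0.15 -0.05] [698.   14.5] 132.9 None knob [696.7  14. ]
top tub_square want top 79 got 78.9 tilt deg [-0.13 -0.04] [462.4 -15.7] [113.9 113.7] 38.2 knob [462.7 -15.8]
top tub_oblong want top 64 got 63.9 tilt deg [ 0.03 -0.16] [647.5 252.3] [158.1 102.5] -20.8 knob [646.5 251.5]
side tub_small_round want top 84 got 84.2 tilt deg [0.27 0.02] [517.8 459.5] 97.6 None knob [515.6 461.7]
side tub_large_round want top 74 got 75.1 tilt deg [ 0.09 -0.31] [695.7  12.3] 135.1 None knob [693.3  15.5]
side tub_square want top 79 got 79.9 tilt deg [ 0.41 -0.31] [460.7 -18.2] [122.3 114.7] -51.7 knob [458.9 -14.1]
side tub_oblong want top 64 got 64.4 tilt deg [ 0.12 -0.2 ] [644.9 250.2] [163.1 104. ] -20.6 knob [642.7 253.4]
```

View pics/side15.png

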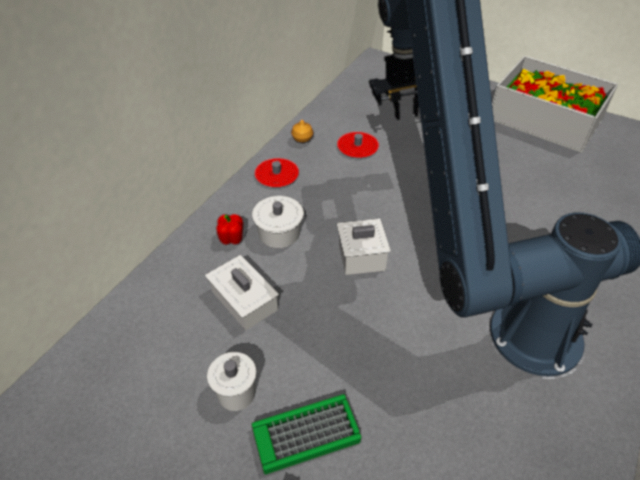

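View pics/top15.png

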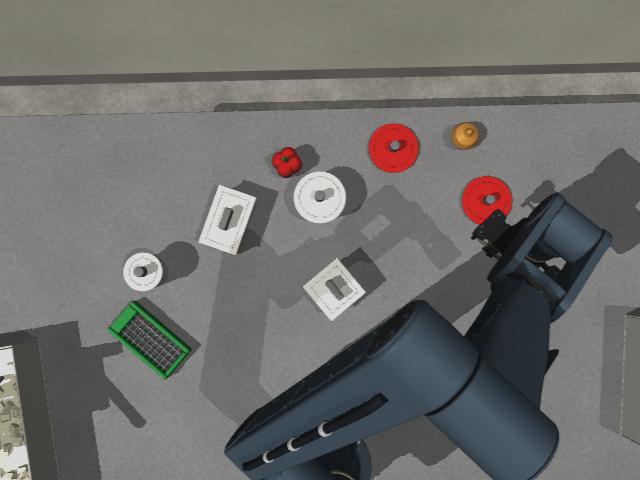

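The pictures show all four tubs closed: small round at (143,271), large round at (320,197), square at (334,290) and oblong at (227,220). The lids are level and at seated height, and the pepper, dicer, onion and red lids are where they were. The arm is clear, so I'm handing in.

```bash
python3 -c "
from plant import robot
print(robot.hand_in())"
```

```text
the job is handed in; nothing more can be done
None
```

All four tubs are closed, each with its own white lid, and the job was handed in at about 35 s of the 112 s allowed.

- **Seating:** in the top camera's depth, every lid's flange top is within 0.2 mm of its seated height and tilted less than 0.2°. The side camera, which is noisier, agreed within 1.1 mm and about 0.5°.
- **Tubs:** the last pictures show them standing where they were, within the 1–2 mm the measurement allows. I measured the flanges, since they now cover the rims.
- **Left alone:** the pepper, the dicer and the two red look-alike lids look unmoved in the last pictures.
- **Disagreements:** the tool tilted by about 8° over the moves. The oblong lid, the first, came down a few degrees off level and dropped flat on release. The others were held level. The two cameras differed by 2–4 mm in position, within the lids' 7 mm spare.
- **Forces:** the wrist force readings stayed below about 10 N.

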